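# Fetch the large measuring cup from behind two strainers on the hook rail

## Task

Bring me the larger of the two teal measuring cups: one by one, move the two orange-handled strainers that hang in front of it over to the empty hook, and leave them hanging there. Then take the large cup off its hook and lower it handle up into the dark grey caddy, setting it down upright on the caddy's floor while you still hold it rather than dropping it, and let go. Leave the small cup, the third strainer and everything standing around where they are, and let nothing fall.

Things in the scene. Friction and masses are not known exactly. Their poses are not given: they have to be found in the camera images.
- rail: Fixed cream half wall, 440 mm long, 286 mm high, with a steel rail, three hooks at x = -100, 0, 100 mm (which is which varies) and at its foot a shelf (99 mm deep, top 30 mm above the counter; things on it reach 80 mm). Origin on the counter, in the wall's face under the rail's middle; x along the wall, y out of the wall as the hooks point, z up. Place and yaw vary.
- hook_large: Hook with the large cup (rear, about 46 mm from the wall), strainer_b (about 90 mm) and strainer_a (front, about 120 mm). Level rod 8 mm thick, 270 mm above the counter; origin on its axis at the wall, axes as the rail's. Straight to y = 138 mm, then upturned: the end lies at y = 134 to 146 mm, its top 14 mm above the rod's axis. A loop must rise 10 to 26 mm to pass it.
- hook_small: Same kind of hook; carries the small cup at the rear and strainer_c in front of it.
- hook_spare: Same kind of hook, empty, with room for two strainers one behind the other.
- cup_large_loop (a point): Centre of the large cup's hanging loop, 16 mm below the rod's axis as it hangs. Loop: upright, 40 mm wide (x) with flat sides, about 46 mm tall, 8 mm thick (y); opening 26 mm wide, 34 mm tall, with a roof-shaped top that centres on the rod. Grip it here from above across the 40 mm, fingers either side of the rod. z up, y away from the wall. The cup's flat lower end is 124 mm below.
- cup_large_pocket (a point): Centre of the large teal plastic cup's pocket: a square-cornered open box 84 mm wide (x), 44 mm deep (y), 74 mm tall (z), mouth to +y, on a 16 mm wide stem below the loop. This point is 5.5 mm in +y and 87 mm below the loop's centre, 37 mm above the flat lower end. The cup weighs about 90 g and is 148 mm long.
- cup_small_loop (a point): Centre of the loop of the small measuring cup, teal like the large one with the same loop; its pocket is 60 mm wide, 36 mm deep, 54 mm tall. To be left alone.
- strainer_a_loop (a point): Centre of the loop of the front one of the two strainers that hang before the large cup: same loop and axes as the cup's, 16 mm below the rod's axis as it hangs, gripped the same way. Orange plastic handle; round steel bowl 72 mm across, from 3 mm behind to 14 mm before the handle's middle plane, its lowest point 122 mm below this one; about 100 g.
- strainer_b_loop (a point): Centre of the loop of an identical strainer, between strainer_a and the large cup, about 30 mm behind strainer_a.
- strainer_c_loop (a point): Centre of the loop of a third, identical strainer, in front of the small cup. To be left alone.
- caddy: Dark grey open-topped caddy fixed on the counter, 122 mm (x) by 82 mm (y) outside, 65 mm tall, walls and floor 5 mm thick, so 112 by 72 mm inside: the large cup fits only with its width along the caddy's x, either way round. Origin at the centre of its underside, z up. Place and yaw vary.
- jar: Capped glass jar, 72 mm across, 115 mm tall, standing beside the caddy. Origin at the centre of its underside. To be left alone.
- spoon: Red silicone spoon, 200 mm long, lying on the counter on the caddy's other side from the jar, at most 30 mm high. Lies along its x axis. To be left alone.
- ramekin: White ceramic ramekin, 80 mm across, 45 mm tall, on the shelf under the hooks. Origin at the centre of its underside. To be left alone.
- pacifier_case: White domed pacifier case, 68 mm across, 50 mm tall, on the shelf under the hooks. Origin at the centre of its underside. To be left alone.

How it is judged:
By the outcome, as a careful person would: the job done as asked, in the order asked, and still so for the second after the job is handed in, with the robot touching nothing.
It also fails if it takes over 67 s, if anything falls off the work surface, if the arm or the gripper's body presses on something with over 40 N, if the wrist force passes 120 N, or if a joint passes its speed limit or range.

## Robot

A 7-joint arm with a two-finger parallel gripper is mounted at the origin on the work surface. World frame = base frame: x ahead of the robot, y to its left, z up, the work surface at z = 0. Lengths are in m, angles in rad, forces in N, time in s.
With the tool pointing down it reaches from about 0.35 to 0.9 m from the base axis. Payload 8.1 kg.
Tool frame: the origin (TCP) lies midway between the tips of the shut fingers; the grasp point (between the pads) lies 19 mm behind it; z points along the fingers, y is the line along which they close (so a half turn about z gives the same grasp; the last joint's range is limited). The gripper opens to 92 mm and grips with 3 to 60 N. Pads are 19 mm wide; open, the fingers measure 130 mm over their backs; the gripper's body (75 mm by 190 mm) begins 47 mm behind the grasp point.
Start: joints at [1.022, 0.434, 0.025, 1.573, -0.012, 1.134, -0.075], TCP at [0.269, -0.564, 0.227] pointing down, gripper open.
Joint ranges: [-2.62, 2.62], [-0.44, 2.09], [-1.27, 1.32], [0.08, 2.57], [-1.32, 4.46], [0.12, 2], [-2.74, 2.74]. Speed limits (rad/s): [2.22, 2.22, 3.01, 3.01, 3.14, 3.14, 3.14].

## Interface

Orientations are given as a rotation vector (axis times angle).
In Python, from cell import arm gives the robot as it stands.
- The arm moves only by the tool move_arm, never from a script. Its argument "motion" is a list of rows, each an object of numbers: "tx", "ty", "tz": the shift along the tool's x, y, z normalised to -1 to 1, where 1 is 1000 mm; "twist": the turn about the tool's z normalised to -1 to 1, where 1 is pi/2 rad. In form: [{"tx": .., "ty": .., "tz": .., "twist": ..}, ...]. A call has 1 to 12 rows; each row shifts and turns the commanded pose from where the row before left it, along the tool's axes as they then stand; what a row does not reach is not made up. A row lasts 1/10 s, in which the tool goes at most 50 mm and 8.59 degrees, less where a joint would pass 70% of its speed; a pose out of reach is approached as far as the arm can. A call with a number of a shift or a turn outside -1 to 1 is refused whole. A call with a gripper value outside its range is refused whole. "gripper" is the gripper's target within -1 to 1 (shut at 1, half-way at 0, fully open at -1), set as the call begins (left out, the last holds). The fingers move at their own pace and stop on an object; "squeeze" is the grip in N (left out, the last holds). Time passes only in rows, so rows that do not move let the fingers close. It gives the time, the measured TCP pose, the force, the opening and the grip force at its end, in the units of the state.
- arm.observe(): the state, without advancing time (a new reading comes with each control period).
- arm.get_image(name): name is "scene" or "top" or "wrist"; returns the picture (420x560x3 uint8, red, green, blue); there is no depth.
- arm.calibration(name): a dict with "K" (3x3 intrinsics, pixels), "T" (4x4, takes a point from camera to world coordinates). Camera axes: x right, y down, z forward; pixel columns grow to the right and rows downward; lengths in m; the calibration is good to about 2 mm. A picture is of the moment at which its call begins: read the wrist's pose just before it. calibration takes no time and is no camera call; for the wrist camera it gives the pose at the moment of the call.
- arm.sign_off(): hands the job in; it is judged then, once.
Trained networks look in the newest picture that a camera, given by its name, has taken for a name from the list of things; names that differ only in an ending like _2 or _b are one class to them, and where a whole thing is asked for, a point or a joint stands for the part that bears it (a point fixed in the world has none). Each returns a list of dicts, best first, with "conf" (0 to 1); they miss things now and then, are a little off and sometimes report something else, mostly with a low value. They report only what shows in the picture. A call takes as long as a camera call.
- arm.look_for(camera, query): "point" ([column, row] as shares, 0 to 1, of the picture: columns of its width, rows of its height, amid what is visible of it).
- arm.regions_of(camera, query): "region" (420x560 bool, what is visible of it) and "point" ([column, row] as shares, 0 to 1, of the picture: columns of its width, rows of its height, amid what is visible of it).
- arm.place_of(camera, query): "point" ([column, row] as shares, 0 to 1, of the picture: columns of its width, rows of its height: a listed point, or the origin of a listed thing).
The state is a dict: "clock": time; "joints": joint angles; "dq": joint speeds; "joint_efforts": joint torques, N m; "position": TCP position; "ee_rot": TCP orientation; "force": force on the tool from outside, world axes, zero at the start; "ft_torque": the same for the moment, N m; "width": opening from 0.0 (shut) to 1.0 (fully open); "gripper_force": force on a finger pad.
Only numpy, scipy, OpenCV 4.12 (cv2) and the standard library are available. Lean on these libraries where they do the work, as an engineer would, in place of code of your own. Each camera call takes 0.05 s, during which the arm holds its last target. There are 200 camera calls.

## Working session

There is one attempt and no reset: what is moved stays moved. The work goes in short steps, Python scripts to look and compute and a tool call to move; the robot and the scene stay as the last step left them, time stands still between calls to the robot, and variables do not carry over. Pictures are saved under pics/ and viewed, at most 10 in all, crops included, and the job is handed in when it is done.

Besides the shell and the picture viewer there is one more tool, called after "Emit:" as name(argument=value, ...) on one line, values as JSON. move_arm: Moves the arm, as the interface text tells. Scaled input: -1 to 1 covers 1000 mm each way for a shift and pi/2 rad each way for a turn. Its arguments: {"type":"object","properties":{"motion":{"type":"array","items":{"type":"object","properties":{"tx":{"type":"number"},"ty":{"type":"number"},"tz":{"type":"number"},"twist":{"type":"number"}}}},"gripper":{"type":"number"},"squeeze":{"type":"number"}},"required":["motion"]}

```bash
ls; mkdir -p pics
cat > h.py <<'E'
import numpy as np,cv2
from cell import arm
from scipy.spatial.transform import Rotation as R
def save(cam,name):
    im=arm.get_image(cam); cv2.imwrite(f'pics/{name}.png',im[:,:,::-1]); return im
def ray(cam,p):
    c=arm.calibration(cam);K=np.array(c['K']);T=np.array(c['T'])
    d=T[:3,:3]@np.linalg.inv(K)@np.array([p[0]*560,p[1]*420,1.]); return T[:3,3],d/np.linalg.norm(d)
def at_z(cam,p,z):
    o,d=ray(cam,p); return o+d*(z-o[2])/d[2]
def tri(rays):
    A=sum(np.eye(3)-np.outer(d,d) for o,d in rays);b=sum((np.eye(3)-np.outer(d,d))@o for o,d in rays)
    return np.linalg.solve(A,b)
def proj(cam,X):
    c=arm.calibration(cam);K=np.array(c['K']);T=np.linalg.inv(np.array(c['T']))
    v=K@(T[:3,:3]@np.array(X)+T[:3,3]); return v[:2]/v[2]
E
python3 - <<'E'
from h import *
np.set_printoptions(precision=4,suppress=True)
s=arm.observe();print(s['clock'],s['position'],s['ee_rot'],s['width'],s['force'])
a=save('scene','s0');b=save('top','t0');w=save('wrist','w0')
for n in 'scene','top','wrist': print(n,arm.calibration(n)['T'],arm.calibration(n)['K'][0])
for q in 'rail hook_large hook_small hook_spare cup_large_loop cup_small_loop strainer_a_loop caddy jar spoon ramekin pacifier_case'.split():
  for c in 'scene','top':
    for r in arm.place_of(c,q)[:4]: print(q,c,np.array(r['point'])*[560,420],round(r['conf'],2))
print(arm.observe()['clock'])
E
```

```text
pics
0.0 [ 0.2692 -0.5635  0.2259] [-3.0624 -0.694   0.0008] 0.9994614496927009 [-0.6163  0.5837  1.0385]
scene [[ 0.4786  0.6749 -0.5617  1.0387]
 [ 0.878  -0.3615  0.3138 -0.3022]
 [ 0.0088 -0.6433 -0.7655  0.8637]
 [ 0.      0.      0.      1.    ]] [423.7561   0.     279.3511]
top [[ 0.0239 -0.9825  0.185   0.343 ]
 [-0.9997 -0.0255 -0.0062  0.0043]
 [ 0.0108 -0.1847 -0.9827  1.3236]
 [ 0.      0.      0.      1.    ]] [545.4949   0.     281.7066]
wrist [[ 0.4309 -0.8611 -0.2697  0.3437]
 [-0.9024 -0.4117 -0.1272 -0.5287]
 [-0.0015  0.2982 -0.9545  0.3841]
 [ 0.      0.      0.      1.    ]] [335.1508   0.     279.1866]
rail scene [166.992 320.586] 0.77
rail scene [347.088 206.598] 0.53
rail top [408.912 225.582] 0.92
rail top [446.488 249.312] 0.24
hook_large scene [136.472 248.682] 0.69
hook_large top [437.976 203.784] 0.74
hook_small scene [163.016 287.406] 0.8
hook_small top [430.08  151.116] 0.63
hook_spare scene [113.288 214.41 ] 0.68
hook_spare top [445.088 253.596] 0.65
cup_large_loop scene [160.608 241.08 ] 0.56
cup_large_loop scene [181.72  228.018] 0.36
cup_large_loop 
[... 165 characters left out ...]
oop top [407.904 153.594] 0.69
cup_small_loop top [447.776 250.992] 0.69
cup_small_loop top [185.472 256.704] 0.28
strainer_a_loop scene [199.696 222.81 ] 0.84
strainer_a_loop top [377.776 210.42 ] 0.69
caddy scene [346.92  206.682] 0.66
caddy top [185.976 253.218] 0.81
caddy top [402.584 213.318] 0.53
caddy top [395.696 209.412] 0.21
jar scene [215.992 267.414] 0.42
jar top [232.176 234.696] 0.61
spoon scene [379.904 192.99 ] 0.77
spoon top [136.976 252.588] 0.91
ramekin scene [189.784 280.686] 0.63
ramekin scene [165.2   277.704] 0.49
ramekin top [395.528 256.998] 0.79
ramekin top [380.016 177.492] 0.62
pacifier_case scene [213.976 341.418] 0.84
pacifier_case top [378.784 177.282] 0.8
1.35
```

Run:
```python
import cv2
a=cv2.imread('pics/s0.png');b=cv2.imread('pics/t0.png')
cv2.imwrite('pics/s0c.png',cv2.resize(a[130:430,60:460],None,fx=2,fy=2))
cv2.imwrite('pics/t0c.png',cv2.resize(b[100:330,90:490],None,fx=2,fy=2))
```

```text
(no output)
```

View pics/s0c.png

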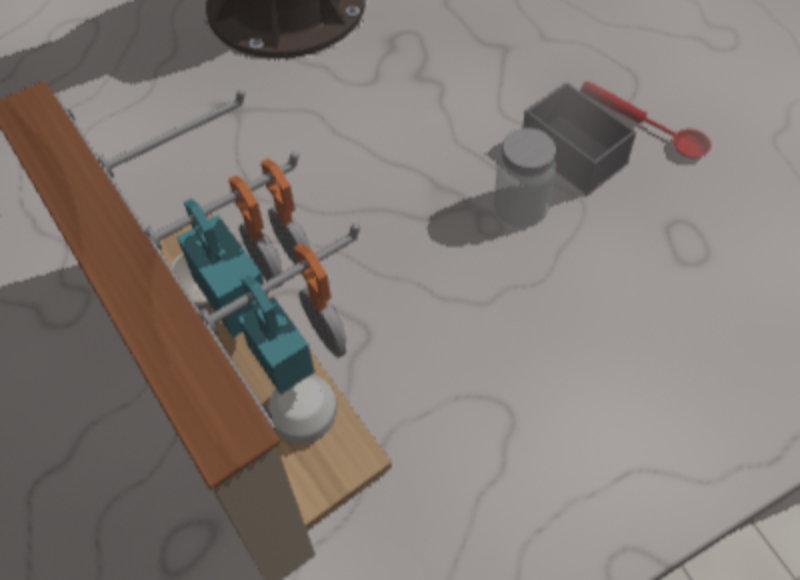

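View pics/t0c.png

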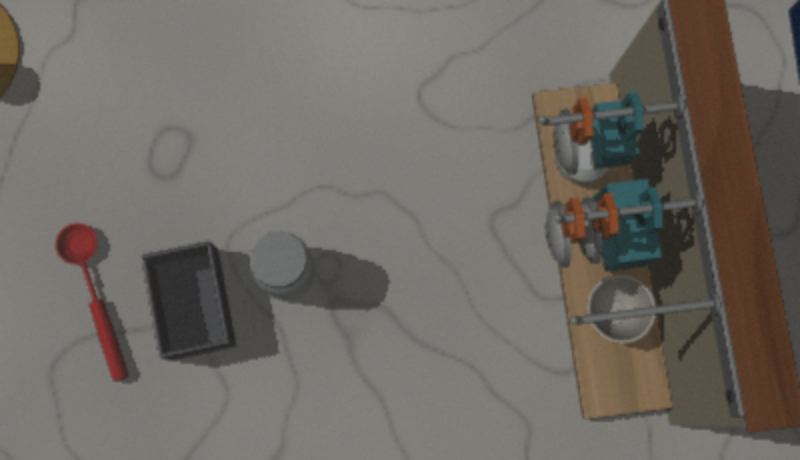

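The scene crop shows the empty hook nearest the robot (tip at crop (240,98)), the large cup with two strainers on the middle hook (tip (294,159)), and the small cup on the far hook (tip (355,232)). In the top crop the caddy is at about (188,300), with the jar beside it. I'll fit the rail and caddy poses to these pixels.

```bash
cat > fit.py <<'E'
from h import *
from scipy.optimize import least_squares
np.set_printoptions(precision=4,suppress=True)
top=lambda l:np.array(l)/2+[90,100]; sc=lambda l:np.array(l)/2+[60,130]
# hooks x order: unknown sign; list spare, large, small
P=[];obs=[]
def mk(sg):
  L=[]
  for i,x in enumerate([-.1*sg,0,.1*sg]):
    L+= [('top',(x,.143,.280),top([(577,320),(569,220),(546,121)][i])),('scene',(x,.143,.282),sc([(240,97),(294,159),(355,231)][i]))]
  return L
def W(p,X):
  c,s=np.cos(p[2]),np.sin(p[2]); return np.array([p[0]+c*X[0]-s*X[1],p[1]+s*X[0]+c*X[1],X[2]])
best=None
for sg in(1,-1):
 for y0 in(0,1.57,3.14,-1.57):
  L=mk(sg)
  f=lambda p:np.concatenate([proj(c,W(p,X))-o for c,X,o in L])
  r=least_squares(f,[.45,-.4,y0])
  if best is None or r.cost<best[0]: best=(r.cost,r.x,r.fun,sg)
print(best)
p=best[1]
for c in 'scene','top':
  for n,X in dict(spare_wall=(-.1*best[3],0,.27),large_wall=(0,0,.27),loopcup=(0,.046,.254),b=(0,.09,.254),a=(0,.12,.254)).items():
    q=proj(c,W(p,X)); print(c,n,(q-([60,130] if c=='scene' else [90,100]))*2)
# strainers/tri tips
for i in range(3):
  L=mk(1);print('tip',tri([ray(c,o/[560,420]) for c,_,o in L[2*i:2*i+2]]))
# caddy rim corners
cor=[top(x) for x in [(145,256),(211,243),(234,345),(164,357)]]
C=np.array([at_z('top',x/[560,420],.065) for x in cor]);print(C,C.mean(0))
cs=[sc(x) for x in [(567,86),(633,134),(588,190)]]
for x in cs: print('s',at_z('scene',x/[560,420],.065))
e=C[3]-C[0]+C[2]-C[1];print('len',np.linalg.norm(e)/2,'yaw x axis',np.arctan2(e[1],e[0]))
print('jar',at_z('top',top((279,258))/[560,420],.115))
s=arm.observe();print(R.from_rotvec(s['ee_rot']).as_matrix())
E
python3 fit.py
```

```text
(np.float64(23.09772936290875), array([ 0.5184, -0.0352, -2.9923]), array([ 0.7415, -1.5961, -1.4173, -2.4544, -3.3424, -2.5542, -1.6707,
       -1.8609,  0.3458, -2.297 , -1.6131, -1.7658]), -1)
scene spare_wall [361.6386  41.9194]
scene large_wall [418.5377  97.049 ]
scene loopcup [380.5698 128.7932]
scene b [342.5061 149.1809]
scene a [315.6027 163.5908]
top spare_wall [430.0089 336.182 ]
top large_wall [416.4468 234.4148]
top loopcup [461.6226 231.4179]
top b [505.3368 226.0505]
top a [535.0738 222.3994]
tip [ 0.4386 -0.1905  0.2729]
tip [ 0.5374 -0.179   0.2755]
tip [ 0.6364 -0.1604  0.2732]
[[0.519  0.2721 0.065 ]
 [0.5362 0.1964 0.065 ]
 [0.4188 0.1638 0.065 ]
 [0.4032 0.2429 0.065 ]] [0.4693 0.2188 0.065 ]
s [0.4139 0.2417 0.065 ]
s [0.5255 0.2671 0.065 ]
s [0.5732 0.164  0.065 ]
len 0.1206330432781957 yaw x axis -2.882961342439352
jar [0.5136 0.112  0.115 ]
[[ 0.9023  0.4311  0.    ]
 [ 0.4311 -0.9023 -0.    ]
 [ 0.      0.     -1.    ]]
```

```bash
cat > fit2.py <<'E'
from h import *
from scipy.optimize import least_squares
np.set_printoptions(precision=4,suppress=True)
top=lambda l:np.array(l)/2+[90,100]; sc=lambda l:np.array(l)/2+[60,130]
def W(p,X):
  c,s=np.cos(p[2]),np.sin(p[2]); return np.array([p[0]+c*X[0]-s*X[1],p[1]+s*X[0]+c*X[1],X[2]])
def fit(L,p0):
  f=lambda p:np.concatenate([proj(c,W(p,X))-o for c,X,o in L])
  return least_squares(f,p0,loss='soft_l1')
L=[]
for i,x in enumerate([-.1,0,.1]):
  L+=[('top',(x,.140,.276),top([(577,320),(569,220),(546,121)][i])),('scene',(x,.140,.280),sc([(240,97),(294,159),(355,231)][i])),
      ('top',(x,.0,.27),top([(719,304),(700,204),(685,105)][i])),('scene',(x,.01,.27),sc([(107,165),(155,235),(210,314)][i]))]
r=fit(L,[.56,-.3,.1]);print('rail',r.x,r.cost);print(r.fun)
p=r.x
for n,X in dict(loopcup=(0,.046,.286),b=(0,.09,.277),a=(0,.12,.277),c=(.1,.1,.277)).items():
  print(n,W(p,X),*[(proj(c,W(p,X))-o)*2 for c,o in(('scene',[60,130]),('top',[90,100]))])
K=[('top',X,top(o)) for X,o in zip([(-.061,.041,.065),(.061,.041,.065),(.061,-.041,.065),(-.061,-.041,.065)],[(164,357),(145,256),(211,243),(234,345)])]
K+=[('scene',(-.061,.041,.065),sc((567,86))),('scene',(.061,.041,.065),sc((633,134))),('scene',(-.061,-.041,.065),sc((525,122))),('scene',(.061,-.041,.065),sc((587,166)))]
r=fit(K,[.47,.22,.24]);print('caddy',r.x,r.cost,r.fun)
E
python3 fit2.py
```

```text
rail [ 0.5577 -0.3166  0.1385] 17.647507110427927
[ 0.4869 -0.646  -1.6195 -2.1536  0.1549 -0.5599  2.1643 -2.5561 -3.0193
 -1.5094 -2.4844 -1.3648  1.0243 -0.8015  1.4018 -1.5065  1.2268 -1.1631
 -3.1021 -1.0181  0.1811  0.1295  0.6832  0.541 ]
loopcup [ 0.5513 -0.271   0.286 ] [192.4165 200.8393] [660.3535 204.4455]
b [ 0.5453 -0.2274  0.277 ] [240.1687 183.7715] [613.6424 211.1501]
a [ 0.5411 -0.1977  0.277 ] [270.0386 168.4057] [583.3578 214.5368]
c [ 0.6429 -0.2037  0.277 ] [308.2848 254.2909] [588.3674 114.0754]
caddy [0.4714 0.2175 0.2184] 15.92571848200904 [-0.6048  0.0734  0.6601 -1.3072  2.5112 -1.4785 -0.1691 -0.8715 -1.4661
 -2.852   0.3609 -1.3694 -2.1707 -6.4881  1.6089 -1.3461]
```

Emit:
move_arm(motion=[{"tz": -0.04}, {"tz": -0.04}, {"tz": -0.04}, {"twist": -0.0894}, {"twist": -0.0894}, {"twist": -0.0894}, {"twist": -0.0894}, {"twist": -0.0894}, {"twist": -0.0894}, {"twist": -0.0894}, {"twist": -0.0894}, {"twist": -0.0894}], gripper=-1)

```text
invalid input
```

```bash
cat > go.py <<'E'
from h import *
np.set_printoptions(precision=4,suppress=True)
RAIL=[0.5577,-0.3166,0.1385]
def W(X,p=None):
  p=p or RAIL; c,s=np.cos(p[2]),np.sin(p[2]); return np.array([p[0]+c*X[0]-s*X[1],p[1]+s*X[0]+c*X[1],X[2]])
def to(T,yaw):
  s=arm.observe();M=R.from_rotvec(s['ee_rot']).as_matrix()
  ya=np.arctan2(M[1,1],M[0,1]);d=M.T@(np.array(T)-s['position'])
  print('t',s['clock'],'pos',s['position'],'yaw',ya,'tilt',M[:,2],'shift/1000mm',d,'twist',-(yaw-ya)/(np.pi/2),'j',np.array(s['joints']),'w',s['width'],'F',s['force'],s['gripper_force'])
E
python3 -c "
from go import *
to(W((0,.14,.345)),.1385)"
```

```text
t 1.35 pos [ 0.2695 -0.5639  0.2267] yaw -1.125087429138874 tilt [ 0. -0. -1.] shift/1000mm [ 0.409  -0.2324 -0.1182] twist -0.8044247415049274 j [ 1.0224  0.4345  0.025   1.5732 -0.0116  1.134  -0.0751] w 0.99870572647755 F [ 0.4037 -0.4874  0.4793] 0.0
```

Emit:
move_arm(motion=[{"tx": 0, "ty": 0, "tz": -0.04, "twist": 0}, {"tx": 0, "ty": 0, "tz": -0.04, "twist": 0}, {"tx": 0, "ty": 0, "tz": -0.04, "twist": 0}, {"tx": 0, "ty": 0, "tz": 0, "twist": -0.0894}, {"tx": 0, "ty": 0, "tz": 0, "twist": -0.0894}, {"tx": 0, "ty": 0, "tz": 0, "twist": -0.0894}, {"tx": 0, "ty": 0, "tz": 0, "twist": -0.0894}, {"tx": 0, "ty": 0, "tz": 0, "twist": -0.0894}, {"tx": 0, "ty": 0, "tz": 0, "twist": -0.0894}, {"tx": 0, "ty": 0, "tz": 0, "twist": -0.0894}, {"tx": 0, "ty": 0, "tz": 0, "twist": -0.0894}, {"tx": 0, "ty": 0, "tz": 0, "twist": -0.0894}])

```text
clock: 2.55
position: [0.2694, -0.5639, 0.3467]
ee_rot: [-2.055, -2.376, 0.0]
force: [0.9, 0.1, 0.1]
width: 0.999
gripper_force: 0.0
```

```bash
python3 -c "
from go import *
to(W((0,.14,.345)),.1385)"
```

```text
t 2.55 pos [ 0.2694 -0.5639  0.3467] yaw 0.14451281628734117 tilt [-0. -0. -1.] shift/1000mm [0.3432 0.3217 0.0017] twist 0.0038278777361352117 j [ 1.1761  0.3821 -0.2042  1.3634  0.0768  1.4038  1.118 ] w 0.998648841912142 F [0.9097 0.0899 0.0816] 0.0
```

Emit:
move_arm(motion=[{"tx": 0.0286, "ty": 0.0268, "tz": 0, "twist": 0.0038}, {"tx": 0.0286, "ty": 0.0268, "tz": 0, "twist": 0}, {"tx": 0.0286, "ty": 0.0268, "tz": 0, "twist": 0}, {"tx": 0.0286, "ty": 0.0268, "tz": 0, "twist": 0}, {"tx": 0.0286, "ty": 0.0268, "tz": 0, "twist": 0}, {"tx": 0.0286, "ty": 0.0268, "tz": 0, "twist": 0}, {"tx": 0.0286, "ty": 0.0268, "tz": 0, "twist": 0}, {"tx": 0.0286, "ty": 0.0268, "tz": 0, "twist": 0}, {"tx": 0.0286, "ty": 0.0268, "tz": 0, "twist": 0}, {"tx": 0.0286, "ty": 0.0268, "tz": 0, "twist": 0}, {"tx": 0.0286, "ty": 0.0268, "tz": 0, "twist": 0}, {"tx": 0.0286, "ty": 0.0268, "tz": 0, "twist": 0}])

```text
clock: 3.75
position: [0.5433, -0.1798, 0.3469]
ee_rot: [2.069, 2.363, -0.0]
force: [1.3, -0.1, 0.5]
width: 1.0
gripper_force: 0.0
```

```bash
python3 -c "
from go import *
to(W((0,.12,.345)),.1385)
save('wrist','w1')
for n,X in dict(sp_tip=(-.1,.14,.284),l_tip=(0,.14,.284),s_tip=(.1,.14,.284),a=(0,.12,.277),b=(0,.09,.277),cup=(0,.046,.277)).items(): print(n,proj('wrist',W(X)))
for q in 'strainer_a_loop','cup_large_loop','hook_large','hook_spare':
  for r in arm.place_of('wrist',q)[:4]: print(q,np.array(r['point'])*[560,420],r['conf'], at_z('wrist',r['point'],.254))
print([W((0,y,.254)) for y in (.12,.09,.046)])
"
```

```text
t 3.75 pos [ 0.5433 -0.1798  0.3469] yaw 0.13241807032790268 tilt [ 0.0003 -0.0003 -1.    ] shift/1000mm [-0.0175 -0.0045  0.0019] twist -0.0038718766834062446 j [ 0.5351  0.3112 -0.4214  1.4835  0.1283  1.3739  0.239 ] w 0.9996914840066471 F [ 1.3472 -0.1452  0.5041] 0.0
sp_tip [122.2531 238.1162]
l_tip [264.3565 238.2209]
s_tip [406.0491 238.3253]
a [265.0259 260.0404]
b [265.4356 295.8096]
cup [265.9882 344.0491]
strainer_a_loop [272.496 233.982] 0.73 [ 0.5431 -0.1876  0.254 ]
hook_large [279.328 372.918] 0.94 [ 0.5643 -0.3273  0.254 ]
hook_spare [161.224 373.716] 0.6 [ 0.4559 -0.3441  0.254 ]
[array([ 0.5411, -0.1977,  0.254 ]), array([ 0.5453, -0.2275,  0.254 ]), array([ 0.5513, -0.271 ,  0.254 ])]
```

View pics/w1.png

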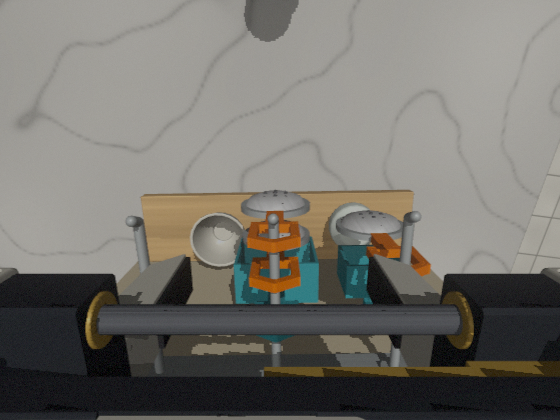

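The wrist picture shows the hook tips at (130,221), (273,219) and (413,216). That is about 8 px right of and 19 px above the prediction. I'll take another picture now that the arm has settled and refit jointly.

```bash
cat > fit3.py <<'E'
from go import *
from scipy.optimize import least_squares
w1=cv2.imread('pics/w1.png')
w2=save('wrist','w2')[:,:,::-1].copy()
to(W((0,.12,.345)),.1385)
T=[]
for x,y in [(130,221),(273,219),(413,216)]:
  t=w1[y-14:y+14,x-14:x+14];m=cv2.matchTemplate(w2,t,cv2.TM_CCOEFF_NORMED);_,v,_,l=cv2.minMaxLoc(m);T.append((l[0]+14,l[1]+14));print(v,T[-1])
top=lambda l:np.array(l)/2+[90,100]; sc=lambda l:np.array(l)/2+[60,130]
tt=top([(577,320),(569,220),(546,121)]);ss=sc([(240,97),(294,159),(355,231)])
for i in range(3):
  r=[ray(c,np.array(o)/[560,420]) for c,o in(('top',tt[i]),('scene',ss[i]),('wrist',T[i]))]
  X=tri(r);print('tip',X,[ (proj(c,X)-o) for c,o in(('top',tt[i]),('scene',ss[i]),('wrist',T[i]))],'wrist@.282',at_z('wrist',np.array(T[i])/[560,420],.282),'scene@',at_z('scene',ss[i]/[560,420],.282),'top@',at_z('top',tt[i]/[560,420],.282))
E
python3 fit3.py
```

```text
t 4.05 pos [ 0.5421 -0.1822  0.3467] yaw 0.13145095551382008 tilt [-0.0004 -0.0008 -1.    ] shift/1000mm [-0.0153 -0.003   0.0017] twist -0.004487561096200824 j [ 0.5382  0.3108 -0.4196  1.4844  0.1282  1.3738  0.2427] w 1.0011297962051173 F [-0.3655 -0.6951 -0.8657] 0.0
0.9896873831748962 (131, 219)
0.962794840335846 (275, 217)
0.9877368807792664 (415, 214)
tip [ 0.4377 -0.1903  0.2732] [array([-0.5255,  0.3207]), array([-0.5972, -0.4585]), array([2.4691, 0.3305])] wrist@.282 [ 0.4396 -0.1869  0.282 ] scene@ [ 0.4483 -0.1914  0.282 ] top@ [ 0.4375 -0.1897  0.282 ]
tip [ 0.5379 -0.1776  0.2743] [array([-3.3083, -1.1398]), array([-2.0382,  0.4433]), array([-2.4051,  3.613 ])] wrist@.282 [ 0.5391 -0.1723  0.282 ] scene@ [ 0.5452 -0.1756  0.282 ] top@ [ 0.5344 -0.1827  0.282 ]
tip [ 0.6373 -0.16    0.2744] [array([-0.9469, -0.9514]), array([-0.7047, -0.0644]), array([-2.2124,  0.7923])] wrist@.282 [ 0.6352 -0.1574  0.282 ] scene@ [ 0.6431 -0.1609  0.282 ] top@ [ 0.6333 -0.1607  0.282 ]
```

```bash
sed -i 's/^RAIL=.*/RAIL=[.5585,-.3128,.143]/' go.py
python3 - <<'E'
from go import *
im=cv2.imread('pics/w2.png').astype(int);b,g,r=im[...,0],im[...,1],im[...,2]
m=(r>150)&(g<120)&(b<60)
m=((r-b)>90)&(r>1.5*g); m[:,330:]=0;m[320:]=0
n,l,st,ce=cv2.connectedComponentsWithStats(m.astype(np.uint8))
print([ (s.tolist(),c) for s,c in zip(st,ce) if s[4]>20])
print('rows', [(i,int(v)) for i,v in enumerate(m.sum(1)) if v])
c,s=np.cos(RAIL[2]),np.sin(RAIL[2])
for row in range(205,300,5):
  X=at_z('wrist',np.array([275,row])/[560,420],.276);d=X[:2]-RAIL[:2];print(row,X,'rail xy',d@[c,s],d@[-s,c])
to(W((0,.12,.235)),RAIL[2])
E
```

```text
[([0, 0, 560, 420, 232977], array([279.5342, 209.0855])), ([249, 210, 53, 43, 1191], array([275.0999, 234.0428])), ([251, 255, 51, 36, 1032], array([276.8663, 274.7403]))]
rows [(210, 16), (211, 10), (212, 7), (213, 5), (214, 5), (215, 4), (216, 3), (217, 5), (218, 6), (219, 6), (220, 29), (221, 35), (222, 36), (223, 36), (224, 37), (225, 37), (226, 37), (227, 37), (228, 35), (229, 35), (230, 34), (231, 20), (232, 17), (233, 17), (234, 21), (235, 30), (236, 40), (237, 51), (238, 53), (239, 53), (240, 53), (241, 53), (242, 53), (243, 53), (244, 53), (245, 49), (246, 40), (247, 32), (248, 23), (249, 16), (250, 7), (251, 1), (252, 1), (255, 1), (256, 9), (257, 10), (258, 14), (259, 24), (260, 26), (261, 30), (262, 32), (263, 35), (264, 35), (265, 35), (266, 31), (267, 16), (268, 15), (269, 15), (270, 16), (271, 16), (272, 16), (273, 17), (274, 24), (275, 31), (276, 38), (277, 46), (278, 51), (279, 51), (280, 51), (281, 51), (282, 51), (283, 51), (284, 48), (285, 40), (286, 34), (287, 28), (288, 21), (289, 15), (290, 8)]
205 [ 0.5381 -0.1653  0.276 ] rail xy 0.0008334446613734763 0.14887
[... 1036 characters left out ...]
 0.09809093587991208
275 [ 0.5451 -0.2198  0.276 ] rail xy -1.7954958087623693e-05 0.09391436488923416
280 [ 0.5456 -0.224   0.276 ] rail xy -8.329984689169242e-05 0.08969630691964368
285 [ 0.5462 -0.2283  0.276 ] rail xy -0.00014929706354693115 0.08543614073406386
290 [ 0.5467 -0.2325  0.276 ] rail xy -0.00021595642518600026 0.08113323262977037
295 [ 0.5473 -0.2368  0.276 ] rail xy -0.0002832879469235278 0.07678693612414815
t 4.05 pos [ 0.5421 -0.1822  0.3467] yaw 0.13145095551382008 tilt [-0.0004 -0.0008 -1.    ] shift/1000mm [-0.0115 -0.0022  0.1117] twist -0.007352350071854925 j [ 0.5382  0.3108 -0.4196  1.4844  0.1282  1.3738  0.2427] w 1.0011297962051173 F [-0.3655 -0.6951 -0.8657] 0.0
```

```bash
python3 -c "
import cv2
a=cv2.imread('pics/w2.png');cv2.imwrite('pics/w2c.png',cv2.resize(a[170:330,200:360],None,fx=3.7,fy=3.7))"
```

```text
(no output)
```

View pics/w2c.png

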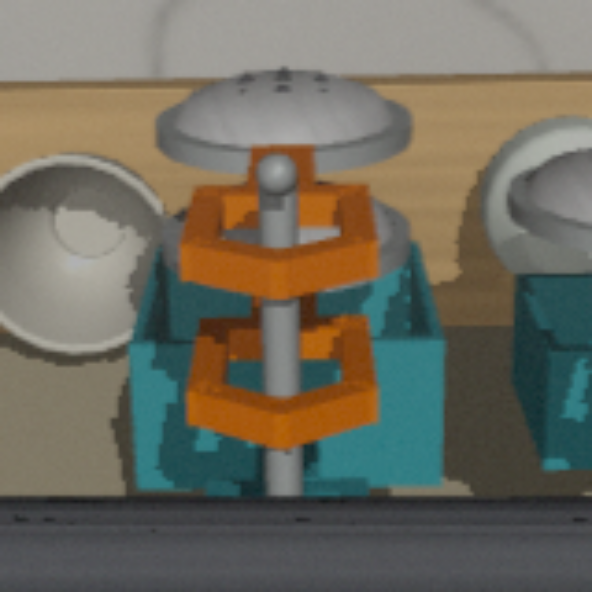

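Emit:
move_arm(motion=[{"tx": -0.012, "ty": -0.002, "tz": 0, "twist": -0.005}, {"tx": 0, "ty": 0, "tz": 0, "twist": 0}, {"tx": 0, "ty": 0, "tz": 0.028, "twist": 0}, {"tx": 0, "ty": 0, "tz": 0.028, "twist": 0}, {"tx": 0, "ty": 0, "tz": 0.028, "twist": 0}, {"tx": 0, "ty": 0, "tz": 0.028, "twist": 0}, {"tx": 0, "ty": 0, "tz": 0, "twist": 0}, {"tx": 0, "ty": 0, "tz": 0, "twist": 0}])

```text
clock: 4.85
position: [0.542, -0.1939, 0.2352]
ee_rot: [-2.061, -2.371, 0.0]
force: [-0.3, -0.4, 0.2]
width: 1.0
gripper_force: 0.0
```

```bash
python3 -c "
from go import *
to(W((0,.119,.235)),RAIL[2])"
```

```text
t 4.85 pos [ 0.542  -0.1939  0.2352] yaw 0.1395252274696142 tilt [-0.0004  0.     -1.    ] shift/1000mm [-0.001  -0.0006  0.0002] twist -0.0022121088973233185 j [ 0.5512  0.3845 -0.412   1.6577  0.1666  1.1346  0.2348] w 0.9996918120253937 F [-0.3435 -0.412   0.1551] 0.0
```

Emit:
move_arm(motion=[{"tx": 0, "ty": 0, "tz": 0, "twist": 0}, {"tx": 0, "ty": 0, "tz": 0, "twist": 0}, {"tx": 0, "ty": 0, "tz": 0, "twist": 0}, {"tx": 0, "ty": 0, "tz": 0, "twist": 0}, {"tx": 0, "ty": 0, "tz": 0, "twist": 0}, {"tx": 0, "ty": 0, "tz": 0, "twist": 0}, {"tx": 0, "ty": 0, "tz": 0, "twist": 0}, {"tx": 0, "ty": 0, "tz": 0, "twist": 0}], gripper=1, squeeze=25)

```text
clock: 5.65
position: [0.5419, -0.1933, 0.2347]
ee_rot: [-2.06, -2.372, 0.001]
force: [-1.5, -0.0, 1.9]
width: 0.44
gripper_force: 24.9
```

Emit:
move_arm(motion=[{"tx": 0, "ty": 0, "tz": -0.009, "twist": 0}, {"tx": 0, "ty": 0, "tz": -0.009, "twist": 0}, {"tx": 0, "ty": 0, "tz": 0, "twist": 0}, {"tx": 0.015, "ty": 0, "tz": 0, "twist": 0}, {"tx": 0.015, "ty": 0, "tz": 0, "twist": 0}, {"tx": 0.015, "ty": 0, "tz": 0, "twist": 0}, {"tx": 0.015, "ty": 0, "tz": 0, "twist": 0}])

```text
clock: 6.35
position: [0.5334, -0.1316, 0.2526]
ee_rot: [-2.058, -2.373, -0.0]
force: [0.5, -0.2, -1.4]
width: 0.432
gripper_force: 24.9
```

Emit:
move_arm(motion=[{"tx": 0, "ty": -0.01, "tz": 0, "twist": 0}, {"tx": 0, "ty": -0.02, "tz": 0, "twist": 0}, {"tx": 0, "ty": -0.025, "tz": 0, "twist": 0}, {"tx": 0, "ty": -0.025, "tz": 0, "twist": 0}, {"tx": 0, "ty": -0.015, "tz": 0, "twist": 0}, {"tx": 0, "ty": -0.005, "tz": 0, "twist": 0}, {"tx": 0, "ty": 0, "tz": 0, "twist": 0}, {"tx": 0, "ty": 0, "tz": 0, "twist": 0}, {"tx": 0, "ty": 0, "tz": 0, "twist": 0}])

```text
clock: 7.25
position: [0.4357, -0.1475, 0.2527]
ee_rot: [2.059, 2.373, 0.001]
force: [0.1, 1.3, -0.7]
width: 0.434
gripper_force: 24.9
```

```bash
python3 -c "
from go import *
to(W((-.1,.179,.253)),RAIL[2])
save('wrist','w3');to(W((-.1,.179,.253)),RAIL[2]);print(proj('wrist',W((-.1,.14,.280))))"
```

```text
t 7.25 pos [ 0.4357 -0.1475  0.2527] yaw 0.14134208223697017 tilt [ 0.0005  0.0003 -1.    ] shift/1000mm [-0.0021 -0.002  -0.0003] twist -0.0010554632289042104 j [ 0.5983  0.1779 -0.4452  1.8888  0.0855  1.0929  0.2612] w 0.4337965909399881 F [ 0.0909  1.2869 -0.7105] 24.896188722923398
t 7.3 pos [ 0.4356 -0.1475  0.2526] yaw 0.1413482739690275 tilt [ 0.0003  0.0004 -1.    ] shift/1000mm [-0.0021 -0.0019 -0.0004] twist -0.0010515214498513182 j [ 0.5983  0.1779 -0.4452  1.889   0.0854  1.093   0.2613] w 0.4337514746867798 F [ 0.03   -0.1668 -1.0291] 24.89622613415122
[272.8649 376.8454]
```

View pics/w3.png

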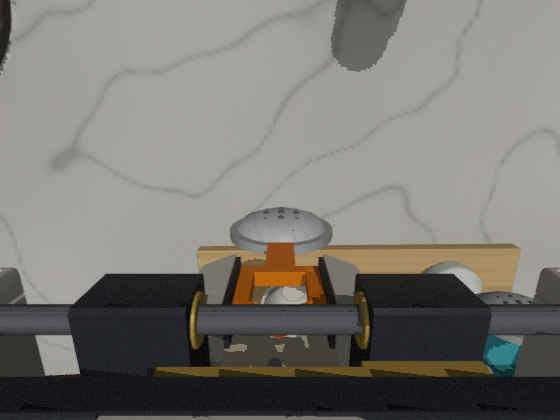

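The wrist picture shows the strainer held centrally at (280,280), with the spare hook's tip just below the bar at about (275,363), within about 2 mm laterally. I'll nudge 2 mm and slide it in.

Emit:
move_arm(motion=[{"tx": 0, "ty": -0.002, "tz": 0, "twist": 0}, {"tx": -0.01, "ty": 0, "tz": 0, "twist": 0}, {"tx": -0.016, "ty": 0, "tz": 0, "twist": 0}, {"tx": -0.02, "ty": 0, "tz": 0, "twist": 0}, {"tx": -0.02, "ty": 0, "tz": 0, "twist": 0}, {"tx": -0.02, "ty": 0, "tz": 0, "twist": 0}, {"tx": -0.02, "ty": 0, "tz": 0, "twist": 0}, {"tx": -0.01, "ty": 0, "tz": 0, "twist": 0}, {"tx": 0, "ty": 0, "tz": 0, "twist": 0}])

```text
clock: 8.2
position: [0.4487, -0.2651, 0.2523]
ee_rot: [-2.063, -2.369, 0.001]
force: [0.6, -0.1, -1.1]
width: 0.432
gripper_force: 24.9
```

```bash
python3 -c "
from go import *
to(W((-.1,.065,.235)),RAIL[2])"
```

```text
t 8.2 pos [ 0.4487 -0.2651  0.2523] yaw 0.1376261048937572 tilt [-0.0005 -0.0001 -1.    ] shift/1000mm [0.0022 0.0018 0.0173] twist -0.0034211278792635395 j [ 0.7235  0.2741 -0.3671  1.7626  0.1082  1.1251  0.4597] w 0.4320541115491717 F [ 0.5915 -0.0625 -1.0864] 24.89609844982624
```

Emit:
move_arm(motion=[{"tx": 0, "ty": 0.001, "tz": 0.006, "twist": 0}, {"tx": 0, "ty": 0, "tz": 0.006, "twist": 0}, {"tx": 0, "ty": 0, "tz": 0.005, "twist": 0}, {"tx": 0, "ty": 0, "tz": 0, "twist": 0}, {"tx": 0, "ty": 0, "tz": 0, "twist": 0}])

```text
clock: 8.7
position: [0.45, -0.2624, 0.2356]
ee_rot: [-2.059, -2.372, 0.0]
force: [0.4, 0.2, -0.8]
width: 0.435
gripper_force: 24.9
```

Emit:
move_arm(motion=[{"tx": 0, "ty": 0, "tz": 0.001, "twist": 0}, {"tx": 0, "ty": 0, "tz": 0, "twist": 0}])

```text
clock: 8.9
position: [0.45, -0.2628, 0.2348]
ee_rot: [2.06, 2.372, -0.0]
force: [0.7, -0.3, -1.3]
width: 0.435
gripper_force: 24.9
```

Emit:
move_arm(motion=[{"tx": 0, "ty": 0, "tz": 0, "twist": 0}, {"tx": 0, "ty": 0, "tz": 0, "twist": 0}, {"tx": 0, "ty": 0, "tz": 0, "twist": 0}, {"tx": 0, "ty": 0, "tz": 0, "twist": 0}, {"tx": 0, "ty": 0, "tz": 0, "twist": 0}, {"tx": 0, "ty": 0, "tz": 0, "twist": 0}, {"tx": 0, "ty": 0, "tz": -0.03, "twist": 0}, {"tx": 0, "ty": 0, "tz": -0.04, "twist": 0}, {"tx": 0, "ty": 0, "tz": -0.04, "twist": 0}], gripper=-1)

```text
clock: 9.8
position: [0.4497, -0.2626, 0.3458]
ee_rot: [-2.059, -2.371, 0.0]
force: [1.0, -1.0, -0.1]
width: 1.0
gripper_force: 0.0
```

```bash
python3 -c "
from go import *
to(W((0,.14,.345)),RAIL[2])"
```

```text
t 9.8 pos [ 0.4497 -0.2626  0.3458] yaw 0.14083872740590164 tilt [-0.0009  0.0006 -1.    ] shift/1000mm [0.075  0.1004 0.0008] twist -0.001375908866879181 j [ 0.7256  0.2145 -0.3691  1.6056  0.0788  1.3373  0.4867] w 0.9996249418644655 F [ 1.0089 -1.0414 -0.0628] 0.0
```

Emit:
move_arm(motion=[{"tx": 0.025, "ty": 0.033, "tz": 0, "twist": 0}, {"tx": 0.025, "ty": 0.034, "tz": 0, "twist": 0}, {"tx": 0.025, "ty": 0.033, "tz": 0, "twist": 0}, {"tx": 0, "ty": 0, "tz": 0, "twist": 0}, {"tx": 0, "ty": 0, "tz": 0, "twist": 0}])

```text
clock: 10.3
position: [0.5389, -0.1736, 0.3444]
ee_rot: [-2.057, -2.374, 0.0]
force: [-0.4, -0.6, -0.5]
width: 0.998
gripper_force: 0.0
```

Run:
```python
from go import *
im=save('wrist','w4').astype(int)
to(W((0,.085,.235)),RAIL[2])
r,g,b=im[...,0],im[...,1],im[...,2]
m=((r-b)>90)&(r>1.5*g); m[320:]=0
n,l,st,ce=cv2.connectedComponentsWithStats(m.astype(np.uint8))
c,s=np.cos(RAIL[2]),np.sin(RAIL[2])
for S,C in zip(st[1:],ce[1:]):
  if S[4]>30:
    p=np.array([S[0]+S[2]/2,S[1]+S[3]-7]);X=at_z('wrist',p/[560,420],.276);d=X[:2]-RAIL[:2];print(S,C,'rail xy',d@[c,s],d@[-s,c])
```

```text
t 10.35 pos [ 0.5383 -0.1749  0.3445] yaw 0.1408666752050778 tilt [-0.0007 -0.0003 -1.    ] shift/1000mm [-0.0544  0.0006  0.1095] twist -0.0013581167453294728 j [ 0.5332  0.3018 -0.4228  1.502   0.1254  1.3652  0.2424] w 0.9991194051449825 F [-1.0262 -0.4114 -0.3495] 0.0
[375 242  30  21 293] [390.2389 250.8055] rail xy 0.08229258435009842 0.11818375594359161
[ 253  251   51   52 1163] [278.4944 283.4695] rail xy 0.0002023180197325647 0.08502141276839235
[417 258  18  27 199] [425.7437 272.6834] rail xy 0.1110643605631254 0.10012831764736613
```

View pics/w4.png

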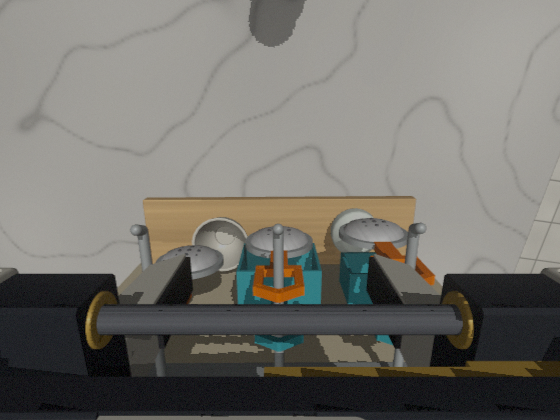

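The picture shows strainer_b alone on the middle hook at (278,283). Strainer_a's bowl is below the spare hook at (190,260), hanging much as strainer_c does. Next I'll grip b.

Emit:
move_arm(motion=[{"tx": -0.026, "ty": 0, "tz": 0, "twist": 0}, {"tx": -0.027, "ty": 0, "tz": 0, "twist": 0}, {"tx": 0, "ty": 0, "tz": 0, "twist": 0}, {"tx": 0, "ty": 0, "tz": 0.03, "twist": 0}, {"tx": 0, "ty": 0, "tz": 0.03, "twist": 0}, {"tx": 0, "ty": 0, "tz": 0.03, "twist": 0}, {"tx": 0, "ty": 0, "tz": 0.0195, "twist": 0}, {"tx": 0, "ty": 0, "tz": 0, "twist": 0}, {"tx": 0, "ty": 0, "tz": 0, "twist": 0}])

```text
clock: 11.25
position: [0.5456, -0.2276, 0.2359]
ee_rot: [2.061, 2.371, -0.0]
force: [0.4, -0.2, 0.0]
width: 0.998
gripper_force: 0.0
```

Emit:
move_arm(motion=[{"tx": 0, "ty": 0, "tz": 0, "twist": 0}, {"tx": 0, "ty": 0, "tz": 0, "twist": 0}, {"tx": 0, "ty": 0, "tz": 0, "twist": 0}, {"tx": 0, "ty": 0, "tz": 0, "twist": 0}, {"tx": 0, "ty": 0, "tz": 0, "twist": 0}, {"tx": 0, "ty": 0, "tz": 0, "twist": 0}, {"tx": 0, "ty": 0, "tz": 0, "twist": 0}, {"tx": 0, "ty": 0, "tz": 0, "twist": 0}], gripper=1, squeeze=25)

```text
clock: 12.05
position: [0.5459, -0.227, 0.2352]
ee_rot: [-2.06, -2.372, 0.0]
force: [0.5, 0.1, 0.4]
width: 0.434
gripper_force: 25.0
```

```bash
python3 -c "
from go import *
to(W((0,.179,.253)),RAIL[2])"
```

```text
t 12.05 pos [ 0.5459 -0.227   0.2352] yaw 0.14066970381739247 tilt [-0.0002  0.     -1.    ] shift/1000mm [ 0.0923  0.     -0.0178] twist -0.0014835126253206444 j [ 0.5848  0.4075 -0.3946  1.6208  0.1679  1.1471  0.2907] w 0.43401508863377636 F [0.4817 0.1176 0.3999] 25.00002533197403
```

Emit:
move_arm(motion=[{"tx": 0, "ty": 0, "tz": -0.009, "twist": 0}, {"tx": 0, "ty": 0, "tz": -0.009, "twist": 0}, {"tx": 0, "ty": 0, "tz": 0, "twist": 0}, {"tx": 0.015, "ty": 0, "tz": 0, "twist": 0}, {"tx": 0.02, "ty": 0, "tz": 0, "twist": 0}, {"tx": 0.02, "ty": 0, "tz": 0, "twist": 0}, {"tx": 0.02, "ty": 0, "tz": 0, "twist": 0}, {"tx": 0.013, "ty": 0, "tz": 0, "twist": 0}, {"tx": 0.005, "ty": 0, "tz": 0, "twist": 0}, {"tx": 0, "ty": 0, "tz": 0, "twist": 0}])

```text
clock: 13.05
position: [0.5329, -0.1343, 0.2533]
ee_rot: [2.058, 2.373, -0.0]
force: [-0.3, -0.7, -0.2]
width: 0.435
gripper_force: 25.0
```

Emit:
move_arm(motion=[{"tx": 0, "ty": -0.01, "tz": 0, "twist": 0}, {"tx": 0, "ty": -0.02, "tz": 0, "twist": 0}, {"tx": 0, "ty": -0.025, "tz": 0, "twist": 0}, {"tx": 0, "ty": -0.025, "tz": 0, "twist": 0}, {"tx": 0, "ty": -0.015, "tz": 0, "twist": 0}, {"tx": 0, "ty": -0.005, "tz": 0, "twist": 0}, {"tx": 0, "ty": 0, "tz": 0, "twist": 0}, {"tx": 0, "ty": 0, "tz": 0, "twist": 0}, {"tx": 0, "ty": 0, "tz": 0, "twist": 0}])

```text
clock: 13.95
position: [0.4348, -0.1487, 0.2532]
ee_rot: [2.059, 2.373, 0.001]
force: [0.6, 0.4, -0.0]
width: 0.432
gripper_force: 25.0
```

```bash
python3 -c "
from go import *
to(W((-.1,.112,.253)),RAIL[2])"
```

```text
t 13.95 pos [ 0.4348 -0.1487  0.2532] yaw 0.14130590964321876 tilt [ 0.0005  0.0003 -1.    ] shift/1000mm [-0.068  -0.0009  0.0002] twist -0.0010784914173041782 j [ 0.5972  0.1761 -0.4401  1.8892  0.0837  1.0938  0.2659] w 0.43210748265508886 F [ 0.5895  0.3574 -0.0283] 24.999893009662628
```

Emit:
move_arm(motion=[{"tx": 0, "ty": -0.001, "tz": 0, "twist": 0}, {"tx": -0.012, "ty": 0, "tz": 0, "twist": 0}, {"tx": -0.018, "ty": 0, "tz": 0, "twist": 0}, {"tx": -0.018, "ty": 0, "tz": 0, "twist": 0}, {"tx": -0.014, "ty": 0, "tz": 0, "twist": 0}, {"tx": -0.005, "ty": 0, "tz": 0, "twist": 0}, {"tx": 0, "ty": 0, "tz": 0, "twist": 0}, {"tx": 0, "ty": 0, "tz": 0.006, "twist": 0}, {"tx": 0, "ty": 0, "tz": 0.006, "twist": 0}, {"tx": 0, "ty": 0, "tz": 0.006, "twist": 0}, {"tx": 0, "ty": 0, "tz": 0, "twist": 0}, {"tx": 0, "ty": 0, "tz": 0, "twist": 0}])

```text
clock: 15.15
position: [0.4427, -0.215, 0.2351]
ee_rot: [2.059, 2.373, 0.001]
force: [2.1, 1.3, 0.1]
width: 0.434
gripper_force: 25.0
```

```bash
python3 -c "
from go import *
to(W((-.1,.112,.235)),RAIL[2])"
```

```text
t 15.15 pos [ 0.4427 -0.215   0.2351] yaw 0.1414829922910285 tilt [ 0.0006  0.     -1.    ] shift/1000mm [-0.0013  0.0007  0.0001] twist -0.0009657571023652895 j [ 0.6681  0.2431 -0.393   1.8512  0.1052  1.0669  0.3761] w 0.43414488045148886 F [2.0886 1.2693 0.1482] 24.988549053668976
```

Emit:
move_arm(motion=[{"tx": 0, "ty": 0, "tz": 0, "twist": 0}, {"tx": 0, "ty": 0, "tz": 0, "twist": 0}, {"tx": 0, "ty": 0, "tz": 0, "twist": 0}, {"tx": 0, "ty": 0, "tz": 0, "twist": 0}, {"tx": 0, "ty": 0, "tz": 0, "twist": 0}, {"tx": 0, "ty": 0, "tz": 0, "twist": 0}, {"tx": 0, "ty": 0, "tz": -0.03, "twist": 0}, {"tx": 0, "ty": 0, "tz": -0.04, "twist": 0}, {"tx": 0, "ty": 0, "tz": -0.04, "twist": 0}, {"tx": 0, "ty": 0, "tz": 0, "twist": 0}], gripper=-1)

```text
clock: 16.15
position: [0.4447, -0.2159, 0.3505]
ee_rot: [2.054, 2.366, 0.004]
force: [1.3, -0.4, -0.2]
width: 1.001
gripper_force: 0.0
```

Emit:
move_arm(motion=[{"tx": 0.01, "ty": 0.033, "tz": 0, "twist": 0}, {"tx": 0.01, "ty": 0.034, "tz": 0, "twist": 0}, {"tx": 0.005, "ty": 0.033, "tz": 0, "twist": 0}, {"tx": 0, "ty": 0, "tz": 0, "twist": 0}, {"tx": 0, "ty": 0, "tz": 0, "twist": 0}])

```text
clock: 16.65
position: [0.538, -0.1762, 0.3442]
ee_rot: [-2.057, -2.372, 0.001]
force: [-0.0, -0.9, -0.2]
width: 0.999
gripper_force: 0.0
```

Run:
```python
from go import *
im=save('wrist','w5');t=save('top','t5');s=save('scene','s5')
to(W((0,.046,.345)),RAIL[2])
a=cv2.resize(im[180:330,110:360],None,fx=1.6,fy=1.6);b=cv2.resize(s[180:330,60:260],None,fx=2,fy=2);c=cv2.resize(t[120:290,340:480],None,fx=2,fy=2)
H=600;o=np.zeros((600,800,3),np.uint8);o[:240,:400]=a;o[240:540,:400]=b;o[:340,420:700]=c
cv2.imwrite('pics/m5.png',o[:,:,::-1])
```

```text
t 16.8 pos [ 0.537  -0.1773  0.3451] yaw 0.1395435644104987 tilt [-0.0005 -0.0005 -1.    ] shift/1000mm [-0.0911  0.0023  0.0002] twist -0.0022004352381915174 j [ 0.5386  0.3007 -0.4235  1.502   0.1252  1.3661  0.246 ] w 0.9989582481695876 F [-0.2386  0.0733  0.602 ] 0.0
```

View pics/m5.png

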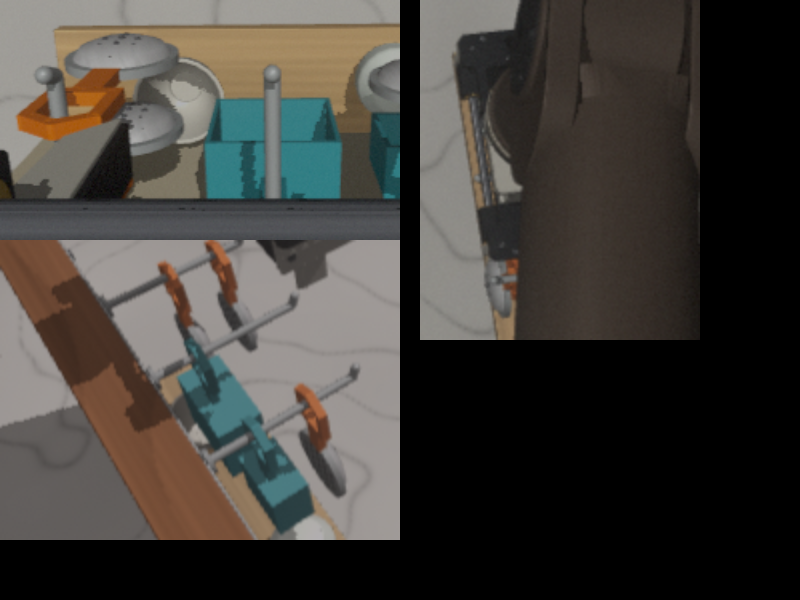

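The pictures show both strainers on the spare hook and the large cup alone on the middle hook. Next I'll grip the cup.

Emit:
move_arm(motion=[{"tx": -0.03, "ty": 0.002, "tz": 0, "twist": 0}, {"tx": -0.03, "ty": 0, "tz": 0, "twist": 0}, {"tx": -0.03, "ty": 0, "tz": 0, "twist": 0}, {"tx": 0, "ty": 0, "tz": 0, "twist": 0}, {"tx": 0, "ty": 0, "tz": 0.03, "twist": 0}, {"tx": 0, "ty": 0, "tz": 0.03, "twist": 0}, {"tx": 0, "ty": 0, "tz": 0.03, "twist": 0}, {"tx": 0, "ty": 0, "tz": 0.02, "twist": 0}, {"tx": 0, "ty": 0, "tz": 0, "twist": 0}, {"tx": 0, "ty": 0, "tz": 0, "twist": 0}])

```text
clock: 17.8
position: [0.5522, -0.2657, 0.2361]
ee_rot: [2.06, 2.371, -0.0]
force: [0.1, 0.1, 0.2]
width: 0.999
gripper_force: 0.0
```

Emit:
move_arm(motion=[{"tx": 0, "ty": 0, "tz": 0, "twist": 0}, {"tx": 0, "ty": 0, "tz": 0, "twist": 0}, {"tx": 0, "ty": 0, "tz": 0, "twist": 0}, {"tx": 0, "ty": 0, "tz": 0, "twist": 0}, {"tx": 0, "ty": 0, "tz": 0, "twist": 0}, {"tx": 0, "ty": 0, "tz": 0, "twist": 0}, {"tx": 0, "ty": 0, "tz": 0, "twist": 0}, {"tx": 0, "ty": 0, "tz": 0, "twist": 0}], gripper=1, squeeze=25)

```text
clock: 18.6
position: [0.5522, -0.2655, 0.2352]
ee_rot: [-2.06, -2.372, 0.001]
force: [-0.4, -0.3, 0.3]
width: 0.433
gripper_force: 25.0
```

```bash
python3 -c "
from go import *
to(W((0,.18,.253)),RAIL[2])"
```

```text
t 18.6 pos [ 0.5522 -0.2655  0.2352] yaw 0.14059953502140488 tilt [-0.0004 -0.0001 -1.    ] shift/1000mm [ 0.1323 -0.0009 -0.0178] twist -0.0015281834682495717 j [ 0.6225  0.441  -0.3797  1.5671  0.1731  1.1672  0.3482] w 0.4325290527508027 F [-0.4365 -0.2956  0.2834] 24.98248815536499
```

Gripped. Next I'll lift 18 mm, slide out to y = 0.185, then raise it.

Emit:
move_arm(motion=[{"tx": 0, "ty": 0, "tz": -0.009, "twist": 0}, {"tx": 0, "ty": 0, "tz": -0.009, "twist": 0}, {"tx": 0, "ty": 0, "tz": 0, "twist": 0}, {"tx": 0.015, "ty": 0, "tz": 0, "twist": 0}, {"tx": 0.02, "ty": 0, "tz": 0, "twist": 0}, {"tx": 0.025, "ty": 0, "tz": 0, "twist": 0}, {"tx": 0.025, "ty": 0, "tz": 0, "twist": 0}, {"tx": 0.025, "ty": 0, "tz": 0, "twist": 0}, {"tx": 0.02, "ty": 0, "tz": 0, "twist": 0}, {"tx": 0.01, "ty": 0, "tz": 0, "twist": 0}, {"tx": 0, "ty": 0, "tz": 0, "twist": 0}])

```text
clock: 19.7
position: [0.5325, -0.1242, 0.2534]
ee_rot: [-2.055, -2.376, -0.001]
force: [0.1, -0.2, -0.5]
width: 0.435
gripper_force: 25.0
```

Emit:
move_arm(motion=[{"tx": 0, "ty": 0, "tz": -0.015, "twist": 0}, {"tx": 0, "ty": 0, "tz": -0.025, "twist": 0}, {"tx": 0, "ty": 0, "tz": -0.025, "twist": 0}, {"tx": 0, "ty": 0, "tz": -0.015, "twist": 0}, {"tx": 0, "ty": 0, "tz": 0, "twist": 0}])

```text
clock: 20.2
position: [0.5338, -0.1278, 0.3352]
ee_rot: [2.059, 2.368, 0.003]
force: [1.2, -0.2, -1.5]
width: 0.434
gripper_force: 25.0
```

Run:
```python
from go import *
w=save('wrist','w6');t=save('top','t6')
o=np.zeros((600,800,3),np.uint8);o[:420,:560]=w;cv2.imwrite('pics/m6.png',w[:,:,::-1])
to(W((0,-.0055,.33),[.4714,.2175,.2184]),.2184)
for q in('caddy','jar','spoon'):
  for c in('scene','top','wrist'):
    for r in arm.place_of(c,q)[:2]: print(q,c,r['conf'],at_z(c,r['point'],0.0))
```

```text
t 20.3 pos [ 0.5326 -0.1275  0.3326] yaw 0.13970484343897827 tilt [-0.0004 -0.0003 -1.    ] shift/1000mm [ 0.3447 -0.0122  0.0025] twist -0.05009889265630884 j [ 0.4761  0.2768 -0.4412  1.5657  0.1209  1.3265  0.16  ] w 0.436146607710196 F [ 0.0772 -0.1753 -1.6987] 24.9796861410141
caddy scene 0.93 [0.4729 0.2231 0.    ]
caddy top 0.62 [0.4669 0.2206 0.    ]
jar scene 0.76 [0.5162 0.1133 0.    ]
jar scene 0.72 [ 0.3502 -0.2562  0.    ]
jar top 0.8 [0.5196 0.1172 0.    ]
jar wrist 0.67 [ 0.6654 -0.2459  0.    ]
jar wrist 0.39 [ 0.5621 -0.34    0.    ]
spoon scene 0.89 [0.4746 0.3386 0.    ]
spoon scene 0.66 [ 0.4836 -0.295   0.    ]
spoon top 0.62 [0.4686 0.3433 0.    ]
```

Emit:
move_arm(motion=[{"tx": 0, "ty": 0, "tz": 0, "twist": -0.05}, {"tx": 0.015, "ty": 0.0015, "tz": 0, "twist": 0}, {"tx": 0.03, "ty": 0.0015, "tz": 0, "twist": 0}, {"tx": 0.04, "ty": 0.0015, "tz": 0, "twist": 0}, {"tx": 0.045, "ty": 0.0015, "tz": 0, "twist": 0}, {"tx": 0.045, "ty": 0.0015, "tz": 0, "twist": 0}, {"tx": 0.045, "ty": 0.0015, "tz": 0, "twist": 0}, {"tx": 0.045, "ty": 0.0015, "tz": 0, "twist": 0}, {"tx": 0.04, "ty": 0.0015, "tz": 0, "twist": 0}, {"tx": 0.03, "ty": 0.0015, "tz": 0, "twist": 0}, {"tx": 0.0115, "ty": 0.0015, "tz": 0, "twist": 0}, {"tx": 0, "ty": 0, "tz": 0, "twist": 0}])

```text
clock: 21.95
position: [0.471, 0.2169, 0.3333]
ee_rot: [-1.962, -2.453, -0.001]
force: [0.1, -0.6, -1.3]
width: 0.436
gripper_force: 25.0
```

Emit:
move_arm(motion=[{"tx": 0, "ty": 0, "tz": 0.02, "twist": 0}, {"tx": 0, "ty": 0, "tz": 0.04, "twist": 0}, {"tx": 0, "ty": 0, "tz": 0.04, "twist": 0}, {"tx": 0, "ty": 0, "tz": 0.02, "twist": 0}, {"tx": 0, "ty": 0, "tz": 0, "twist": 0}, {"tx": 0, "ty": 0, "tz": 0, "twist": 0}])

```text
clock: 22.55
position: [0.4726, 0.2137, 0.2138]
ee_rot: [1.967, 2.449, -0.0]
force: [0.1, -0.1, -0.5]
width: 0.435
gripper_force: 25.0
```

Run:
```python
from go import *
w=save('wrist','w7');t=save('top','t7');s=save('scene','s7')
to(W((0,-.0055,.112),[.471,.2195,.2184]),.2184)
a=cv2.resize(w,(400,300));b=cv2.resize(s[130:280,260:460],None,fx=2,fy=2);c=cv2.resize(t[180:330,100:300],None,fx=2,fy=2)
o=np.vstack([np.hstack([a,b]),np.hstack([c,c*0])]);cv2.imwrite('pics/m7.png',o[:,:,::-1])
```

```text
t 22.7 pos [0.4731 0.2148 0.2148] yaw 0.21828444198357305 tilt [ 0.0025  0.0009 -1.    ] shift/1000mm [-0.0005 -0.0013  0.1028] twist -7.356651811297969e-05 j [-0.0399  0.3462 -0.6317  1.8071  0.2326  1.0603 -0.5391] w 0.4357682058598881 F [-0.1038 -0.1888 -0.9458] 24.97976839542389
```

View pics/m7.png

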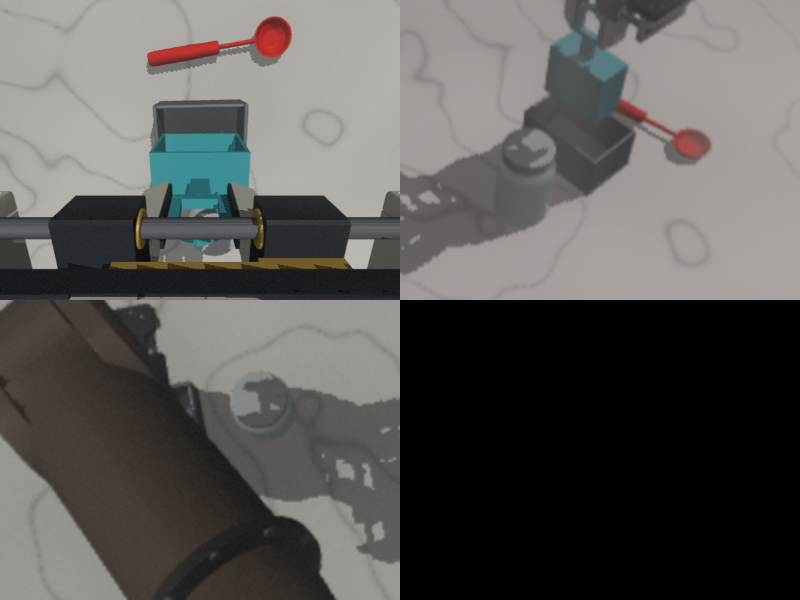

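Run:
```python
from go import *
for cy in (.2175,.2195,.2215):
  C=[.471,cy,.2184]
  for x in(-.061,.061): print(cy,proj('wrist',W((x,.041,.065),C))/1.4)
  print('inner',proj('wrist',W((-.056,.036,.065),C))/1.4)
```

```text
0.2175 [149.0155 109.4255]
0.2175 [244.8454 109.3612]
inner [153.1739 113.3717]
0.2195 [149.26   107.8727]
0.2195 [245.2723 107.8098]
inner [153.4252 111.8341]
0.2215 [149.5055 106.314 ]
0.2215 [245.7009 106.2526]
inner [153.6773 110.2905]
```

Run:
```python
from go import *
s=arm.observe();p=s['position'];L=[p[0],p[1],.2184];z=p[2]+.019
for n,X in dict(ft=(-.042,.0275,z-.05),ft2=(.042,.0275,z-.05),fb=(-.042,.0275,z-.124),fb2=(.042,.0275,z-.124),bt=(-.042,-.0165,z-.05),lo=(-.02,.004,z+.023)).items(): print(n,proj('wrist',W(X,L)))
im=cv2.imread('pics/w7.png');cv2.imwrite('pics/w7c.png',cv2.resize(im[120:320,180:380],None,fx=3,fy=3))
```

```text
ft [205.1569 206.2508]
ft2 [348.5952 206.0973]
fb [224.5031 181.0057]
fb2 [329.9767 180.9128]
bt [209.8131 274.0991]
lo [226.1697 312.7476]
```

View pics/w7c.png

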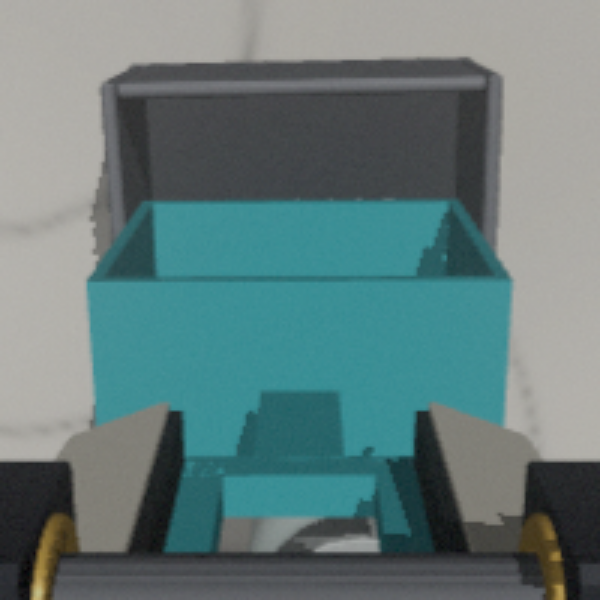

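The crop shows the cup laterally centred over the caddy (cup column ≈ 280, caddy ≈ 281 in full pixels). It sits about 4 mm inward in the grip, so I'll shift +6 mm along tool x and lower.

Emit:
move_arm(motion=[{"tx": 0.006, "ty": 0, "tz": 0, "twist": 0}, {"tx": 0, "ty": 0, "tz": 0.02, "twist": 0}, {"tx": 0, "ty": 0, "tz": 0.025, "twist": 0}, {"tx": 0, "ty": 0, "tz": 0.025, "twist": 0}, {"tx": 0, "ty": 0, "tz": 0.015, "twist": 0}, {"tx": 0, "ty": 0, "tz": 0.009, "twist": 0}, {"tx": 0, "ty": 0, "tz": 0, "twist": 0}, {"tx": 0, "ty": 0, "tz": 0, "twist": 0}])

```text
clock: 23.5
position: [0.4712, 0.221, 0.12]
ee_rot: [1.965, 2.451, 0.002]
force: [-0.3, 0.9, -0.4]
width: 0.43
gripper_force: 25.0
```

Emit:
move_arm(motion=[{"tx": 0, "ty": 0, "tz": 0.003, "twist": 0}, {"tx": 0, "ty": 0, "tz": 0, "twist": 0}, {"tx": 0, "ty": 0, "tz": 0, "twist": 0}])

```text
clock: 23.8
position: [0.471, 0.2205, 0.1166]
ee_rot: [1.965, 2.451, 0.001]
force: [0.2, 0.3, -0.9]
width: 0.433
gripper_force: 25.0
```

Emit:
move_arm(motion=[{"tx": 0, "ty": 0, "tz": 0.002, "twist": 0}, {"tx": 0, "ty": 0, "tz": 0, "twist": 0}, {"tx": 0, "ty": 0, "tz": 0, "twist": 0}])

```text
clock: 24.1
position: [0.4708, 0.2204, 0.1142]
ee_rot: [1.965, 2.451, -0.0]
force: [-0.5, -0.3, -0.3]
width: 0.432
gripper_force: 25.0
```

Emit:
move_arm(motion=[{"tx": 0, "ty": 0, "tz": 0.002, "twist": 0}, {"tx": 0, "ty": 0, "tz": 0, "twist": 0}, {"tx": 0, "ty": 0, "tz": 0, "twist": 0}])

```text
clock: 24.4
position: [0.4707, 0.2204, 0.1121]
ee_rot: [-1.965, -2.451, 0.0]
force: [-0.3, 0.1, -1.2]
width: 0.432
gripper_force: 25.0
```

Emit:
move_arm(motion=[{"tx": 0, "ty": 0, "tz": 0.0015, "twist": 0}, {"tx": 0, "ty": 0, "tz": 0, "twist": 0}, {"tx": 0, "ty": 0, "tz": 0, "twist": 0}])

```text
clock: 24.7
position: [0.4708, 0.2205, 0.1107]
ee_rot: [-1.965, -2.451, 0.0]
force: [0.8, 0.9, -1.4]
width: 0.431
gripper_force: 25.0
```

Emit:
move_arm(motion=[{"tx": 0, "ty": 0, "tz": 0.001, "twist": 0}, {"tx": 0, "ty": 0, "tz": 0, "twist": 0}, {"tx": 0, "ty": 0, "tz": 0, "twist": 0}])

```text
clock: 25.0
position: [0.4711, 0.2206, 0.1101]
ee_rot: [1.965, 2.451, 0.001]
force: [0.1, -0.7, 5.0]
width: 0.43
gripper_force: 25.0
```

Emit:
move_arm(motion=[{"tx": 0, "ty": 0, "tz": 0.001, "twist": 0}, {"tx": 0, "ty": 0, "tz": 0, "twist": 0}, {"tx": 0, "ty": 0, "tz": 0, "twist": 0}])

```text
clock: 25.3
position: [0.4715, 0.2207, 0.1099]
ee_rot: [1.965, 2.45, 0.002]
force: [-1.2, -2.7, 15.1]
width: 0.432
gripper_force: 25.0
```

The cup touched the floor at TCP z = 0.110, as expected. I'll relieve the push slightly and release.

Emit:
move_arm(motion=[{"tx": 0, "ty": 0, "tz": -0.001, "twist": 0}, {"tx": 0, "ty": 0, "tz": 0, "twist": 0}])

```text
clock: 25.5
position: [0.4711, 0.2205, 0.11]
ee_rot: [1.965, 2.451, 0.001]
force: [0.0, 0.1, 5.0]
width: 0.434
gripper_force: 25.0
```

Emit:
move_arm(motion=[{"tx": 0, "ty": 0, "tz": 0, "twist": 0}, {"tx": 0, "ty": 0, "tz": 0, "twist": 0}, {"tx": 0, "ty": 0, "tz": 0, "twist": 0}, {"tx": 0, "ty": 0, "tz": 0, "twist": 0}, {"tx": 0, "ty": 0, "tz": 0, "twist": 0}, {"tx": 0, "ty": 0, "tz": 0, "twist": 0}, {"tx": 0, "ty": 0, "tz": -0.02, "twist": 0}, {"tx": 0, "ty": 0, "tz": -0.04, "twist": 0}, {"tx": 0, "ty": 0, "tz": -0.04, "twist": 0}, {"tx": 0, "ty": 0, "tz": -0.04, "twist": 0}, {"tx": 0, "ty": 0, "tz": -0.04, "twist": 0}], gripper=-1)

```text
clock: 26.6
position: [0.4705, 0.2204, 0.2914]
ee_rot: [-1.965, -2.451, -0.0]
force: [1.4, -0.2, 0.2]
width: 1.002
gripper_force: 0.0
```

Run:
```python
from go import *
w=save('wrist','w8');s=save('scene','s8')
a=cv2.resize(w,(400,300));b=cv2.resize(s[130:280,260:460],None,fx=2,fy=2);c=cv2.resize(s[160:310,60:260],None,fx=2,fy=2)
o=np.vstack([np.hstack([a,b]),np.hstack([c,c*0])]);cv2.imwrite('pics/m8.png',o[:,:,::-1])
print(arm.observe()['clock'])
```

```text
26.7
```

View pics/m8.png

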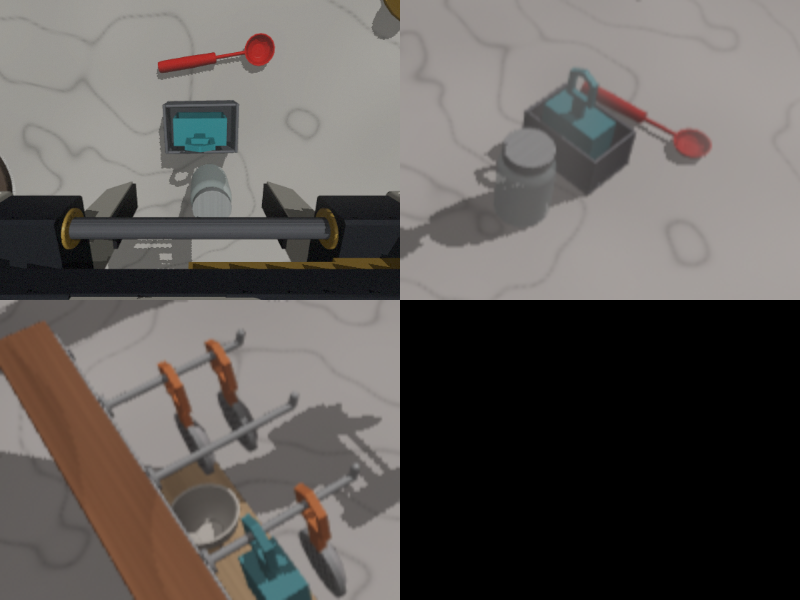

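The pictures show the cup upright in the caddy with its handle up, both strainers on the spare hook, and everything else still in place. I'll hand it in.

```bash
python3 -c "
from cell import arm
print(arm.sign_off())"
```

```text
the job is handed in; nothing more can be done
None
```

I handed the job in at about 27 s: both strainers hang on the formerly empty hook, the large cup stands upright and handle up on the caddy's floor, and the last pictures show nothing else moved or fallen.

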